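# Square a batch of painted panels in the corner jig and lock it down

### The arm

A 7-joint arm with a two-finger parallel gripper is mounted at the origin on the work surface. World frame = base frame: x ahead of the robot, y to its left, z up, the work surface at z = 0. Lengths are in mm, angles in rad, forces in N, time in s.
With the tool pointing down it reaches from about 400 to 875 mm from the base axis. Payload 19.3 kg.
Tool frame: the origin (TCP) lies at the very end of the fingers, on their centre line; the grasp point (between the pads) lies 19 mm behind it (grip_point_offset is the z of the grasp point in the tool frame, in mm); z points along the fingers, y is the line along which they close (so a half turn about z gives the same grasp; the last joint's range is limited). The gripper opens to 85 mm and grips with 20 to 120 N. Pads are 22 mm wide; open, the fingers measure 114 mm over their backs; the gripper's body (76 mm by 85 mm) begins 54 mm behind the grasp point. The pads swing forward as they close: fully open they stand 13 mm farther back than shut.
Start: joints at [-0.07, 0.521, -0.036, 1.599, 0.021, 1.021, -0.113], TCP at [624.992, -0.025, 231.291] pointing down, gripper open.
Joint ranges: [-2.91, 2.91], [-0.3, 2.13], [-1.5, 1.42], [0.17, 2.43], [-1.26, 4.41], [0.16, 1.93], [-2.52, 2.52]. Speed limits (rad/s): [1.89, 1.89, 2.39, 2.39, 3.01, 3.01, 3.01].

### API

Orientations are given as a 3x3 rotation matrix whose columns are the frame's x, y, z axes.
In Python, from workcell import movep, movel, goto_joints, open_gripper, clamp, wait, inverse_kinematics, read_state, camera, PlanningError, finish_job, grip_point_offset gives the robot as it stands. Calls block until the motion is done:
- movep(position, orientation): joint-space move of the TCP to a pose.
- movel(position, frame=None, max_speed=150, guard=None): straight line of the TCP; frame=None keeps the orientation; max_speed is the mean speed in mm/s. With guard (N) it stops when the force on the tool has changed by that much, and returns True; else False.
- goto_joints(angles): joint-space move.
- open_gripper() and clamp(): open the fingers fully, or close them until they stop; the grip force is fixed at half the most.
- wait(seconds).
- inverse_kinematics(position, orientation): joint angles nearest the present ones, or None.
- read_state(): the state.
- camera(name): name is "scene" or "side" or "wrist"; returns a dict with "image" (384x512x3 uint8, blue, green, red), "range_z" (384x512 float32, mm along the optical axis (not along the pixel's ray), 0 where there is no reading), "fx", "fy", "cx", "cy" (pixels), "dist_coeffs" ([k1, k2, p1, p2, k3] as OpenCV has them; the pictures are not rectified), "cam_to_world" (4x4, takes a point from camera to world coordinates). Camera axes: x right, y up, looking along -z (the intrinsics and any distortion apply to the point x, -y, -z); pixel columns grow to the right and rows downward; lengths in mm; the calibration is good to about 2 mm. A picture is of the moment at which its call begins.
A pose or a line that the arm cannot do raises PlanningError and nothing moves.
- finish_job(): hands the job in; it is judged then, once.
The state is a dict: "time": time; "qpos": joint angles; "qvel": joint speeds; "joint_efforts": joint torques, N m; "eef_pos": TCP position; "tool_rot": TCP orientation; "ft_force": force on the tool from outside, world axes, zero at the start; "torque": the same for the moment, N m; "finger_gap": finger opening in mm; "gripper_force": force on a finger pad.
Only numpy, scipy, OpenCV 4.12 (cv2) and the standard library are available. Lean on these libraries where they do the work, as an engineer would, in place of code of your own. Each camera call takes 0.05 s, during which the arm holds its last target. There are 200 camera calls.

### The job

Swing the jig's hold-down lever to its open notch (red dot) and move the orange paint pot out of the jig into the blue tray, standing upright. With the lever open, stack all the small painting panels flat in the jig, painted face up, squared tight against both fences with their long edges along the side fence, then swing the lever into the notch marked by the green disc. Leave the other things on the table alone.

Things in the scene. Friction and masses are not known exactly. Their poses are not given: they have to be found in the camera images.
- jig: the corner jig, fixed to the table; origin on the table under the inner corner of its fences, axes as jig_corner. Its bed is a plywood board 12 mm thick, from x -205 to 35 and y -105 to 219 mm. On it: two aluminium fences, a lever on a post, and a flat steel quadrant (top 18 mm above the table) with low cross ridges, black notch marks and coloured discs
- jig_corner (a point): inner corner of the fences, at bed level; z up. End fence: face at x = 0, spans y -58 to 2 mm. Side fence: face at y = 0, two blocks at x -118 to -86 and -34 to -2 mm, with a 52 mm finger gap between. Fences are 14 mm thick, 46 mm high over the bed. A squared panel has its long edge on the side fence, its short edge on the end fence, its centre at x -60, y -28 mm
- lever_pivot (a point): pivot axis of the lever at table level, at x -60, y 65 mm of jig_corner: an upright steel post, 32 mm diameter. The steel handle with the knob goes one way from it, the blue hold-down arm (105 mm long, 18 mm wide) the opposite way; both are 66 to 76 mm above the table, so the arm passes over a stack of four panels
- lever (a joint): lever angle q (rad), swinging level, clockwise from above as it grows; stops at -0.1 and 2.3. From the pivot the handle points in direction pi - q of the jig's x-y plane (to -x at 0, through +y). A sprung pin under the knob rides over ridges (about 5 N at the knob) that bound the notches at 0 (open, red dot: arm clear of the loading corner), 1.1 and 2.2 (arm over the stack). It starts in or between the last two
- lever_knob (a point): middle of the black upright round knob (18 mm diameter, from 75 to 119 mm above the table; this point at 100 mm) at the end of the lever's handle, 100 mm from the pivot axis
- flag_green: green disc (24 mm diameter, 6 mm thick, flat on the quadrant) marking the notch to be used: on the line from the pivot through the knob's place there, 138 mm from the pivot. Either at notch 1.1 (jig_corner x -123, y 188 mm) or at notch 2.2 (x 21, y 177 mm). Origin at the centre of its underside
- flag_white: white disc of the same kind, at the other of these two notches (not to be used)
- pot: small orange paint pot with white lid, cylinder 46 mm diameter, 46 mm high, origin at the centre of its underside; 70 g. Starts on the jig's bed, in the loading corner
- tray: low blue tray for the pots, fixed to the table, 170 x 115 x 20 mm (x, y, z) outside, walls and floor 4 mm; origin at the centre of its underside. The red pot stands in its +x half, about 45 mm from the middle; the -x half is free
- pot_red: red paint pot of the same size as the orange one, standing in the tray; leave it in the tray
- tub_yellow: bystander: yellow paint tub, 94 mm diameter, 105 mm high
- jar_blue: bystander: blue paint jar, 64 mm diameter, 80 mm high
- jar_black: bystander: black paint jar, 64 mm diameter, 80 mm high
- brush: bystander: brush, 200 mm long, lying on the table
- knife: bystander: palette knife, 180 mm long, lying on the table
- panel1: a small painting panel: flat wooden board 120 x 56 x 12 mm (x, y, z), bare wood edges, top face white with orange and blue blocks of paint; origin at the centre of its underside, x along the 120 mm, z out of the painted face. 55 g. It starts flat on the table, painted face up. May be absent (None) in a run
- panel2: a small painting panel: flat wooden board 120 x 56 x 12 mm (x, y, z), bare wood edges, top face white with red and yellow blocks of paint; origin at the centre of its underside, x along the 120 mm, z out of the painted face. 55 g. It starts flat on the table, painted face up. May be absent (None) in a run
- panel3: a small painting panel: flat wooden board 120 x 56 x 12 mm (x, y, z), bare wood edges, top face white with blue and white blocks of paint; origin at the centre of its underside, x along the 120 mm, z out of the painted face. 55 g. It starts flat on the table, painted face up. May be absent (None) in a run
- panel4: a small painting panel: flat wooden board 120 x 56 x 12 mm (x, y, z), bare wood edges, top face white with yellow and orange blocks of paint; origin at the centre of its underside, x along the 120 mm, z out of the painted face. 55 g. It starts flat on the table, painted face up. May be absent (None) in a run
There are look-alikes about, which are no part of the job. What is shaped like the panel2 but black or purple is not meant.

How it is judged:
By the outcome, as a careful person would: the job done as asked, in the order asked, and still so for the second after the job is handed in, with the robot touching nothing.
Of panel1, panel2, panel3, panel4 only 2 to 4 are there at a start; the rules pass over those that are not, and their reading is None.
At some moment in a run one of panel1, panel2, panel3, panel4, pot may be knocked a few centimetres aside while the robot is not near it.
Once in a run the grip may slacken for a moment while it holds something.
It also fails if it takes over 210 s, if anything falls off the work surface, if the arm or the gripper's body presses on something with over 40 N, if the wrist force passes 120 N, or if a joint passes its speed limit or range.

## Working session

There is one attempt and no reset: what is moved stays moved. The work goes in short steps, each a Python script; the robot and the scene stay as the last script left them, time stands still between calls to the robot, and variables do not carry over. Pictures are saved under pics/ and viewed, at most 14 in all, crops included, and the job is handed in when it is done.

```bash
ls; mkdir -p pics
cat > h.py <<'E'
import numpy as np, cv2
from workcell import *
def rays(c,px):
    K=np.array([[c['fx'],0,c['cx']],[0,c['fy'],c['cy']],[0,0,1.]])
    u=cv2.undistortPoints(np.array(px,float).reshape(-1,1,2),K,np.array(c['dist_coeffs'],float)).reshape(-1,2)
    d=np.c_[u[:,0],-u[:,1],-np.ones(len(u))]
    T=np.array(c['cam_to_world']); return T[:3,3],d@T[:3,:3].T
def onplane(c,px,z):
    o,d=rays(c,px); return o+d*((z-o[2])/d[:,2])[:,None]
def cloud(c):
    h,w=c['range_z'].shape; v,u=np.mgrid[:h,:w]
    o,d=rays(c,np.c_[u.ravel(),v.ravel()])
    P=o+d*c['range_z'].ravel()[:,None]; P[c['range_z'].ravel()==0]=np.nan
    return P.reshape(h,w,3)
def R(yaw):  # tool down, tool x axis at yaw ; y closing = yaw-90
    c,s=np.cos(yaw),np.sin(yaw); return np.array([[c,s,0],[s,-c,0],[0,0,-1.]])
E
python3 - <<'E'
from h import *
for n in ['scene','side']:
    c=camera(n); np.save(f'{n}0.npy',c,allow_pickle=True)
    cv2.imwrite(f'pics/{n}0.png',cv2.resize(c['image'],(800,600),interpolation=cv2.INTER_CUBIC))
    print(np.round(c['cam_to_world'],2).tolist(),c['fx'],c['dist_coeffs'])
s=read_state();print(s['time'],s['tool_rot'],grip_point_offset)
E
```

```text
pics
[[0.27, -0.77, 0.58, 1104.13], [0.96, 0.23, -0.15, -127.57], [-0.02, 0.6, 0.8, 945.35], [0.0, 0.0, 0.0, 1.0]] 358.758592655822 [0.02043984 0.         0.         0.         0.        ]
[[-0.8, 0.41, -0.44, 0.88], [-0.6, -0.56, 0.57, 689.4], [-0.01, 0.72, 0.69, 924.26], [0.0, 0.0, 0.0, 1.0]] 423.49878865776424 [-0.06071023  0.          0.          0.          0.        ]
0.1 [[ 3.60258769e-06  9.99999545e-01 -9.53441133e-04]
 [ 1.00000000e+00 -3.62378254e-06 -2.22281211e-05]
 [-2.22315660e-05 -9.53441053e-04 -9.99999545e-01]] -18.700000000000003
```

View pics/scene0.png

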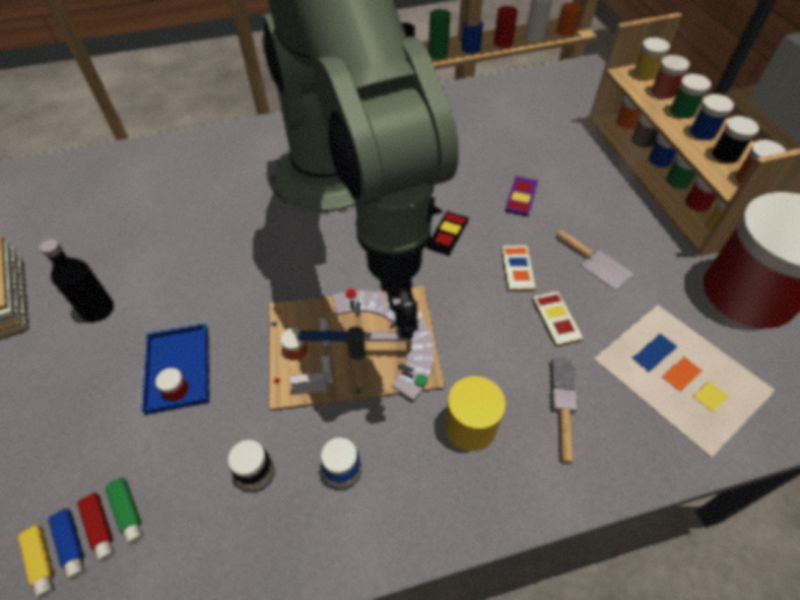

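View pics/side0.png

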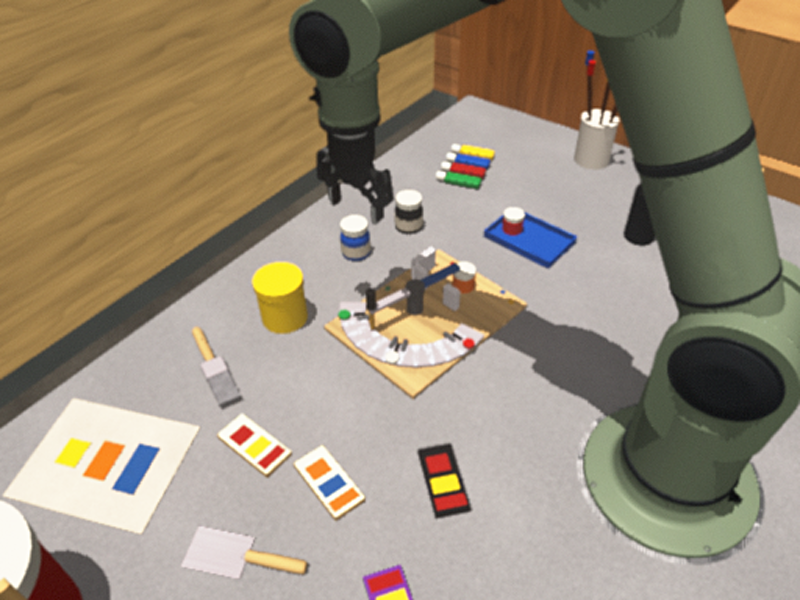

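The scene view at 800x600 shows two white-faced panels. Panel1 (orange/blue/orange) is at (518,268) and panel2 (red/yellow/red) is at (557,318). The look-alikes are black-edged at (449,232) and purple at (521,196), and neither is meant. The green disc is at the far end of the quadrant (420,381), the red dot is at (350,294), the orange pot is at (292,343) under the blue arm, and the tray is at (177,367). I'll measure these next.

Run:
```python
from h import *
for n in ['scene','side']:
    c=np.load(f'{n}0.npy',allow_pickle=True).item(); im=c['image']; P=cloud(c); hsv=cv2.cvtColor(im,cv2.COLOR_BGR2HSV)
    H,S,V=[hsv[...,i].astype(int) for i in range(3)]; z=P[...,2]; print(n)
    def comps(m,name,zz,amin=15):
        m=m.astype(np.uint8); k,l,st,ce=cv2.connectedComponentsWithStats(m)
        for i in range(1,k):
            if st[i,4]<amin: continue
            vv,uu=np.where(l==i); w=onplane(c,np.c_[uu,vv],zz)[:,:2].astype(np.float32)
            r=cv2.minAreaRect(w); zm=np.nanmedian(z[l==i])
            if abs(r[0][0])<1000 and abs(r[0][1])<700: print(name,st[i,4],'px',np.round(ce[i]*800/512),'c',np.round(r[0]),'sz',np.round(r[1]),'ang',round(r[2],1),'z',np.round(zm,1))
    near=(abs(z-12)<12)
    comps((V>130)&(S<60)&(z>4)&(z<25),'white',12,60)
    comps((H>100)&(H<130)&(S>150)&(z<40),'blue',10,80)
    comps((H>50)&(H<85)&(S>120)&(V>60)&(z<60),'green',24,8)
    comps(((H<6)|(H>174))&(S>150)&(z<60),'red',18,15)
    comps((H>6)&(H<20)&(S>170)&(z<70),'orange',35,15)
    comps((H>10)&(H<28)&(S>60)&(abs(z-12)<6)&(P[...,0]>400),'ply',12,300)
    # bulk: anything 4<z<20 sized like panel
    m=((z>6)&(z<20)); comps(m,'z12',12,100)
```

```text
scene
white 248 px [518. 272.] c [439. 324.] sz [57. 95.] ang 74.6 z 12.7
white 92 px [608. 272.] c [500. 503.] sz [59. 61.] ang 39.3 z 4.9
white 118 px [341. 302.] c [414. -58.] sz [32. 51.] ang 89.0 z 18.2
white 290 px [374. 303.] c [434.  10.] sz [99. 57.] ang 51.7 z 18.1
white 258 px [560. 325.] c [584. 350.] sz [58. 97.] ang 87.0 z 12.8
white 593 px [417. 360.] c [578.  60.] sz [ 60. 185.] ang 55.9 z 18.5
white 184 px [730. 370.] c [773. 610.] sz [106.  70.] ang 57.0 z 5.0
white 211 px [712. 411.] c [831. 528.] sz [ 45. 167.] ang 3.2 z 5.2
white 163 px [565. 398.] c [742. 284.] sz [36. 39.] ang 64.4 z 20.7
white 74 px [131. 532.] c [ 760. -477.] sz [23. 19.] ang 0.5 z 21.8
white 69 px [102. 550.] c [ 774. -521.] sz [20. 19.] ang 12.4 z 21.1
white 75 px [ 71. 567.] c [ 787. -564.] sz [22. 18.] ang 3.9 z 20.9
white 67 px [ 41. 586.] c [ 801. -607.] sz [19. 17.] ang 5.7 z 21.9
blue 161 px [471.  38.] c [-474.  558.] sz [ 52. 142.] ang 66.3 z -231.7
blue 1570 px [177. 365.] c [ 471. -396.] sz [114. 174.] ang 85.8 z 5.3
blue 236 px [654. 352.] c [698. 492.] sz [31. 78.] ang 23.1 z 4.
[... 4125 characters left out ...]
. 176.] ang 85.5 z 13.6
z12 140 px [441. 262.] c [ 585. -199.] sz [77. 57.] ang 68.0 z 10.1
z12 191 px [393. 285.] c [610. -88.] sz [112.  33.] ang 81.4 z 10.2
z12 4536 px [425. 331.] c [520. -58.] sz [327. 264.] ang 81.2 z 11.3
z12 555 px [215. 371.] c [755. 276.] sz [ 39. 208.] ang 66.7 z 16.5
z12 3451 px [663. 501.] c [-1. 26.] sz [270. 228.] ang 1.5 z 11.1
z12 876 px [254. 443.] c [570. 351.] sz [ 57. 123.] ang 87.9 z 11.8
z12 1048 px [444. 479.] c [283. 220.] sz [ 57. 124.] ang 48.8 z 11.6
z12 1045 px [328. 481.] c [425. 330.] sz [ 58. 124.] ang 74.5 z 11.6
z12 362 px [275. 561.] c [399. 474.] sz [94. 22.] ang 25.0 z 16.0
z12 519 px [387. 584.] c [249. 408.] sz [57. 52.] ang 55.6 z 11.5
```

Run:
```python
from h import *
s=read_state(); Rt=np.array([[0,1,0],[1,0,0],[0,0,-1.]])
movep([500,-60,370],Rt); c=camera('wrist'); np.save('w1.npy',c,allow_pickle=True)
cv2.imwrite('pics/w1.png',cv2.resize(c['image'],(800,600),interpolation=cv2.INTER_CUBIC))
print(np.round(c['cam_to_world'],2).tolist(),c['fx'])
P=cloud(c); z=P[...,2]; print(np.nanmin(z),np.nanmax(z))
m=(z>80)&(z<130); v,u=np.where(m)
k,l,st,ce=cv2.connectedComponentsWithStats(m.astype(np.uint8))
for i in range(1,k):
    if st[i,4]>30: print(st[i],np.round(np.median(P[l==i],0)),np.round(P[l==i].min(0)),np.round(P[l==i].max(0)))
print(read_state()['time'])
```

```text
[[1.0, -0.0, 0.0, 500.01], [0.0, 0.96, 0.27, 8.94], [-0.0, -0.27, 0.96, 511.36], [0.0, 0.0, 0.0, 1.0]] 328.11471708848984
-758.0718338022771 467.94241807316644
[ 414    0   82   61 4193] [734.  94. 104.] [691.  57.  80.] [786. 125. 108.]
[303  62  20  17 260] [566.  39. 118.] [559.  32.  80.] [576.  48. 121.]
[425 193  20  17  64] [ 755. -127.   80.] [ 738. -142.   80.] [ 766. -118.   81.]
[416 203  15  10  37] [ 738. -137.   81.] [ 726. -146.   80.] [ 747. -133.   82.]
0.95
```

View pics/w1.png

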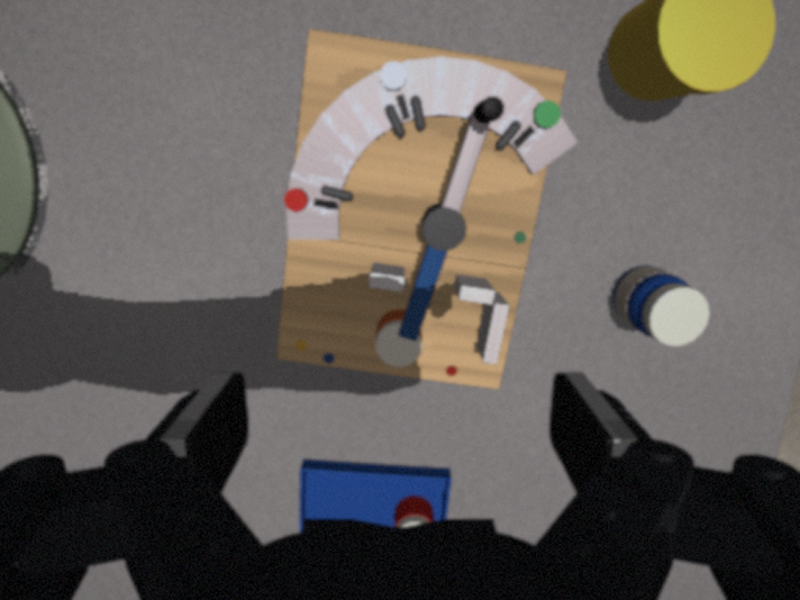

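The wrist view shows the green disc at (547,114), the white disc at (393,75) and the red dot at (296,200). The knob is at (488,108), between the notches. The pot is at (398,343) and its -y side is free. Next I'll fit the jig pose and locate the pot.

Run:
```python
from h import *
c=np.load('w1.npy',allow_pickle=True).item(); im=c['image']; P=cloud(c); hsv=cv2.cvtColor(im,cv2.COLOR_BGR2HSV)
H,S,V=[hsv[...,i].astype(int) for i in range(3)]
def cen(m,u,v,r=14):
    mm=np.zeros(m.shape,bool); u=int(u*.64);v=int(v*.64); mm[max(0,v-r):v+r,max(0,u-r):u+r]=1
    y,x=np.where(m&mm); print(len(x)); return [x.mean(),y.mean()]
g=cen((H>50)&(H<85)&(S>100),547,114); r=cen(((H<8)|(H>172))&(S>150),296,200); w=cen((V>185)&(S<40),393,75,9)
print(g,r,w)
W=[*onplane(c,[g,r,w],24)[:,:2]]; M=[(21,177),(-198,65),(-123,188)]
W+= [*onplane(c,np.array([(310,30),(566,70),(498,388),(278,358)])*.64,12)[:,:2]]; M+=[(-205,219),(35,219),(35,-105),(-205,-105)]
W=np.array(W);M=np.array(M,float)
for idx in [range(7),range(3),range(3,7)]:
    w_,m_=W[list(idx)],M[list(idx)]; a=w_-w_.mean(0); b=m_-m_.mean(0)
    yaw=np.arctan2((b[:,0]*a[:,1]-b[:,1]*a[:,0]).sum(),(a*b).sum()); R2=np.array([[np.cos(yaw),-np.sin(yaw)],[np.sin(yaw),np.cos(yaw)]])
    t=w_.mean(0)-R2@m_.mean(0); print('yaw',yaw,'t',t,'res',np.round(w_-(m_@R2.T+t),1).tolist())
    if len(w_)==7: Y,T,R7=yaw,t,R2
    print('fence end', (onplane(c,np.array([(500,303),(486,362),(462,276),(372,265)])*.64,58)[:,:2]-t)@R2)
z=P[...,2]
J=(P[...,:2]-T)@R7
m=(z>50)&(z<63)&(J[...,0]<-15)&(J[...,1]<-5)&(J[...,0]>-150)&(J[...,1]>-80)
q=P[m]; (ce,rad)=cv2.minEnclosingCircle(q[:,:2].astype(np.float32)); print('pot',ce,rad,(np.array(ce)-T)@R7,np.median(q[:,2]))
kn=np.array([566.5,39.5]); d=(kn-T)@R7-[-60,65]; print('knob',d,np.hypot(*d),'q',np.pi-np.arctan2(d[1],d[0]))
m=(z>10)&(z<26)&(P[...,1]<-300)&(P[...,0]>300);print('tray',np.nanmin(P[m],0),np.nanmax(P[m],0))
```

```text
175
130
283
[np.float64(349.57142857142856), np.float64(72.93142857142857)] [np.float64(188.90769230769232), np.float64(127.5)] [np.float64(250.96113074204948), np.float64(47.71731448763251)]
yaw -0.14554976990535085 t [ 588.48158283 -128.05021864] res [[-1.0, -1.0], [0.0, 0.4], [-0.3, 0.1], [2.2, -2.2], [-1.6, -0.5], [-1.6, 1.9], [2.3, 1.3]]
fence end [[   4.76026627    2.36408056]
 [   3.25990749  -57.37769238]
 [ -34.68243404   22.46727843]
 [-117.06183543   20.61728086]]
yaw -0.14951675506502785 t [ 587.43805852 -128.52956124] res [[-0.6, -0.3], [0.7, 0.1], [-0.1, 0.2]]
fence end [[   5.71132944    3.01238416]
 [   4.44797658  -56.73487059]
 [ -33.81080939   22.95895565]
 [-116.18222369   20.78217563]]
yaw -0.1454119334506771 t [ 588.80814467 -127.91186227] res [[1.9, -2.3], [-1.9, -0.6], [-2.0, 1.7], [2.0, 1.2]]
fence end [[   4.45752452    2.17920938]
 [   2.94893116  -57.56235619]
 [ -34.98240446   22.2878437 ]
 [-117.36206007   20.44920103]]
pot (498.56097412109375, -167.9371795654297) 22.327621459960938 [-83.1847553  -52.50697105] 57.493617456392116
knob [13.94996148 97.59046621] 98.58245543638733 q 1.712778398680272
tray [ 383.50928141 -415.61346527   10.0132901 ] [ 557.98830835 -329.39523894   25.959443  ]
```

```bash
cat >> h.py <<'E'
YAW=-0.147; T=np.array([588.,-128.2]); R2=np.array([[np.cos(YAW),-np.sin(YAW)],[np.sin(YAW),np.cos(YAW)]])
def J2W(x,y,z): return np.r_[R2@[x,y]+T,z]
def knob(q,z=81):
    a=np.pi-q; return J2W(-60+100*np.cos(a),65+100*np.sin(a),z), R(a+YAW)
def swing(q0,q1):
    p,o=knob(q0); movep(p+[0,0,60],o); movel(p,max_speed=150); clamp()
    print('gap',read_state()['finger_gap'])
    n=int(np.ceil(abs(q1-q0)/0.2))
    for q in np.linspace(q0,q1,n+1)[1:]:
        p,o=knob(q); movel(p,o,max_speed=120)
    print('f',np.round(read_state()['ft_force'],1))
    open_gripper(); movel(p+[0,0,60],max_speed=200)
def save(n,name):
    c=camera(n); np.save(name+'.npy',c,allow_pickle=True); cv2.imwrite(f'pics/{name}.png',cv2.resize(c['image'],(800,600),interpolation=cv2.INTER_CUBIC)); return c
E
python3 - <<'E'
from h import *
swing(1.713,0.0)
Rt=R(np.pi/2); movep([500,-60,370],Rt); c=save('wrist','w2'); P=cloud(c); z=P[...,2]
J=(P[...,:2]-T)@R2
m=(z>100)&(z<125)&(J[...,1]>-10)&(J[...,1]<160)&(J[...,0]<30)&(J[...,0]>-200); k=np.median(P[m][:,:2],0); d=R2.T@(k-T)-[-60,65]; print(k,np.hypot(*d),np.pi-np.arctan2(d[1],d[0])%(2*np.pi))
m=(z>50)&(z<63)&(J[...,0]<-15)&(J[...,1]<-5)&(J[...,0]>-150)&(J[...,1]>-100)
ce,rad=cv2.minEnclosingCircle(P[m][:,:2].astype(np.float32)); print('pot',ce,rad,R2.T@(np.array(ce)-T))
print(read_state()['time'])
E
```

```text
gap 16.252989613802733
f [-0.6 -1.7  8.5]
[440.96201727 -39.28560384] 98.48578130499165 0.014404878574010738
pot (498.9341125488281, -167.89210510253906) 22.376020431518555 [-82.29155838 -52.30960652]
8.475
```

View pics/w2.png

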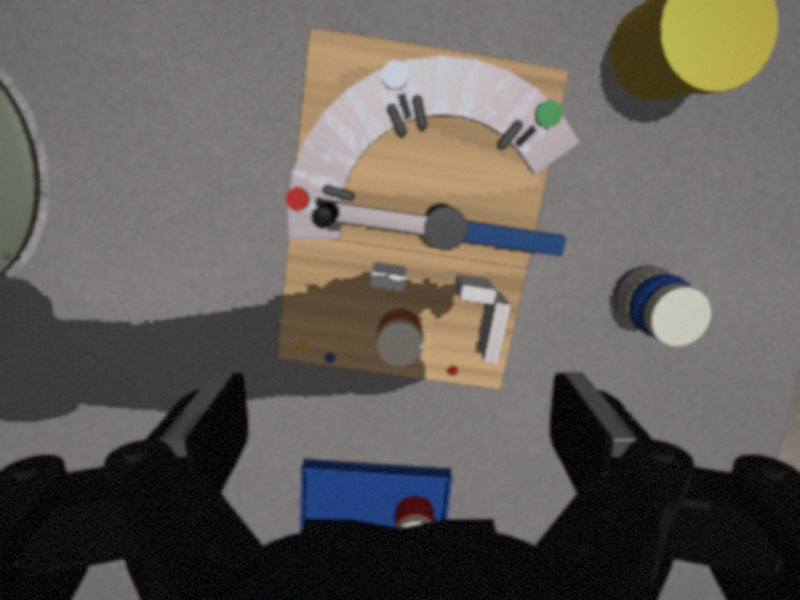

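The lever is open, with the knob next to the red dot at (325,213), and the pot at (400,343) hasn't been disturbed. Next I'll move the pot to the free half of the tray.

Run:
```python
from h import *
o=R(YAW+np.pi/2); p=np.array([499.2,-167.6,28])
movep(p+[0,0,70],o); movel(p,max_speed=150); clamp(); print('gap',read_state()['finger_gap'])
movel(p+[0,0,60],max_speed=150); print('gap',read_state()['finger_gap'])
ty=np.radians(-4.6); tp=np.array([471,-395,0])-41*np.array([np.cos(ty),np.sin(ty),0])
best=[]
for a in (ty,ty+np.pi):
    q=inverse_kinematics(tp+[0,0,80],R(a)); 
    if q is not None: best.append((abs(np.array(q)-read_state()['qpos']).max(),a))
a=min(best)[1]; print(best)
movep(tp+[0,0,80],R(a)); print('gap',read_state()['finger_gap'])
hit=movel(tp+[0,0,20.5],max_speed=60,guard=4); s=read_state(); print(hit,s['eef_pos'],s['finger_gap'])
open_gripper(); movel(s['eef_pos']+np.array([0,0,90]),max_speed=150)
movep([500,-60,370],R(np.pi/2)); 
c=save('scene','s2'); save('wrist','w3'); P=cloud(c); z=P[...,2]
m=(z>45)&(z<56)&(P[...,1]<-330)&(P[...,1]>-460)&(P[...,0]>380)&(P[...,0]<560)
k,l,st,ce=cv2.connectedComponentsWithStats(m.astype(np.uint8))
for i in range(1,k):
    if st[i,4]>15: print(st[i,4],np.median(P[l==i],0))
print(read_state()['time'])
cv2.imwrite('pics/s2c.png',cv2.resize(c['image'][120:300,60:440],(800,380),interpolation=cv2.INTER_CUBIC))
```

```text
gap 44.115536483029786
gap 44.191745300668664
[(np.float64(0.7497136847603408), np.float64(-0.08028514559173916)), (np.float64(1.7655696358324373), np.float64(3.061307507998054))]
gap 43.689228895292295
True [ 429.77724642 -391.43556648   21.01401435] 44.21957617509643
160 [ 431.2682401  -391.73445464   49.8765589 ]
189 [ 521.19736462 -399.72744615   50.29976955]
16.05
```

View pics/s2c.png

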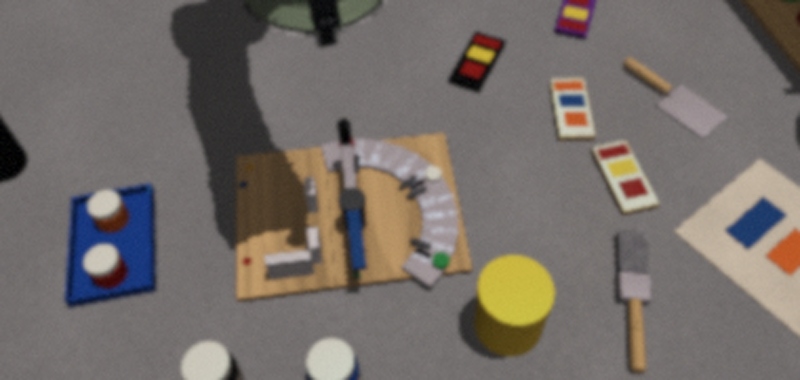

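The orange pot stands upright in the tray at crop (107,208), next to the red one. The white-faced, bare-edged boards are panel1 at (572,108) and panel2 at (625,177). The black one at (478,60) and the purple one at (575,12) are decoys. I'll pick panel1 first.

```bash
cat >> h.py <<'E'
def panels():
    """panel-like white boxes on the table, averaged over scene and side view: list of (x,y,ang)"""
    out=[]
    for n in ('scene','side'):
        c=camera(n); P=cloud(c); z=P[...,2]; m=((z>7)&(z<18)).astype(np.uint8)
        k,l,st,_=cv2.connectedComponentsWithStats(m); L=[]
        for i in range(1,k):
            if st[i,4]<200: continue
            v,u=np.where(l==i); (x,y),sz,a=cv2.minAreaRect(onplane(c,np.c_[u,v],12)[:,:2].astype(np.float32))
            if sz[0]>sz[1]: a-=90
            if 50<min(sz)<66 and 115<max(sz)<132 and np.hypot(x,y)>400 and c['image'][l==i].min(1).mean()>0:
                w=(c['image'][l==i].min(1)>120).mean()
                if w>.25: L.append((x,y,(a+90+90)%180-90))
        out.append(L)
    res=[]
    for p in out[0]:
        for q in out[1]:
            if np.hypot(p[0]-q[0],p[1]-q[1])<25: res.append((np.array(p)+q)/2)
    print([np.round(L,1).tolist() for L in out]); return res
def pick(p,z=1):
    o=R(np.radians(p[2])); t=np.array([p[0],p[1],z])
    movep(t+[0,0,70],o); print('hit',movel(t,max_speed=80,guard=8)); clamp(); s=read_state()
    print('gap',s['finger_gap'],'f',s['gripper_force'],'F',np.round(s['ft_force'],1))
    movel(np.array(s['eef_pos'])+[0,0,10],max_speed=40); print('gap',read_state()['finger_gap'])
E
python3 - <<'E'
from h import *
L=panels(); print(np.round(L,1)); p=min(L,key=lambda p:p[0]); pick(p)
save('side','d1'); print(read_state()['time'])
im=cv2.imread('pics/d1.png'); cv2.imwrite('pics/d1c.png',cv2.resize(im[380:560,200:440],None,fx=3,fy=3))
E
```

```text
[[[429.1, 326.6, -15.4], [573.4, 348.2, -2.2]], [[569.5, 351.1, -1.6], [425.5, 329.9, -16.0]]]
[[427.3 328.3 -15.7]
 [571.5 349.7  -1.9]]
hit False
gap 53.97688634850036 f 61.0062575340271 F [-3.2 -0.6 13.6]
gap 53.82758368353445
20.3833
```

View pics/d1c.png

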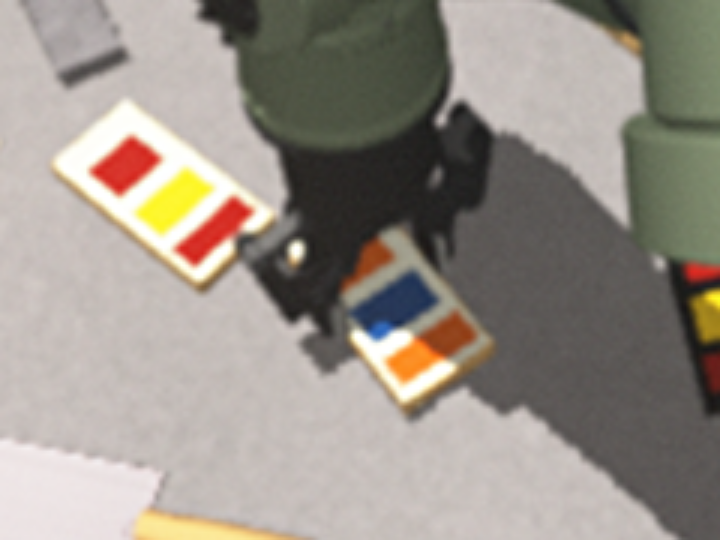

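```bash
cat >> h.py <<'E'
def place(level,zg=1):
    o=R(YAW); z=12+12*level+zg; g=lambda: round(read_state()['finger_gap'],1)
    e=np.array(read_state()['eef_pos']); movel(np.r_[e[:2],140],max_speed=200); G=[g()]
    movep(J2W(-69,-34,140),o); G.append(g()); clamp(); movel(J2W(-69,-34,z+8),max_speed=120); G.append(g())
    h=[movel(J2W(-69,-34,z-1),max_speed=25,guard=4)]; zz=read_state()['eef_pos'][2]+.7; movel(J2W(-69,-34,zz),max_speed=20)
    h.append(movel(J2W(-54,-34,zz),max_speed=15,guard=5)); a=R2.T@(np.array(read_state()['eef_pos'])[:2]-T)
    h.append(movel(J2W(a[0]-.3,-21,zz),max_speed=15,guard=5)); b=R2.T@(np.array(read_state()['eef_pos'])[:2]-T)
    print(G,g(),h,'z',zz,z,'jig',a,b,np.round(read_state()['ft_force'],1))
    movel(J2W(b[0],b[1]-.3,zz-.7),max_speed=15,guard=4); open_gripper(); movel(J2W(b[0],b[1],z+60),max_speed=100)
E
python3 - <<'E'
from h import *
place(0); print(read_state()['time'])
movep(J2W(-60,-90,330),R(np.pi/2)); c=save('wrist','w4'); print(read_state()['time'])
P=cloud(c); z=P[...,2]; J=(P[...,:2]-T)@R2
m=(z>19)&(z<30)&(J[...,0]>-150)&(J[...,0]<20)&(J[...,1]>-100)&(J[...,1]<-2); print(cv2.minAreaRect(J[m].astype(np.float32)),np.median(z[m]))
E
```

```text
[53.8, 53.6, 54.3] 53.6 [True, True, True] z 14.429557485255335 13 jig [-58.70632519 -33.81834613] [-59.10478104 -28.49378723] [ 0.6 -1.5  0.4]
27.5417
28.7917
((-60.11411666870117, -29.10651969909668), (54.43130874633789, 120.58306121826172), 89.80247497558594) 24.01753158572086
```

View pics/w4.png

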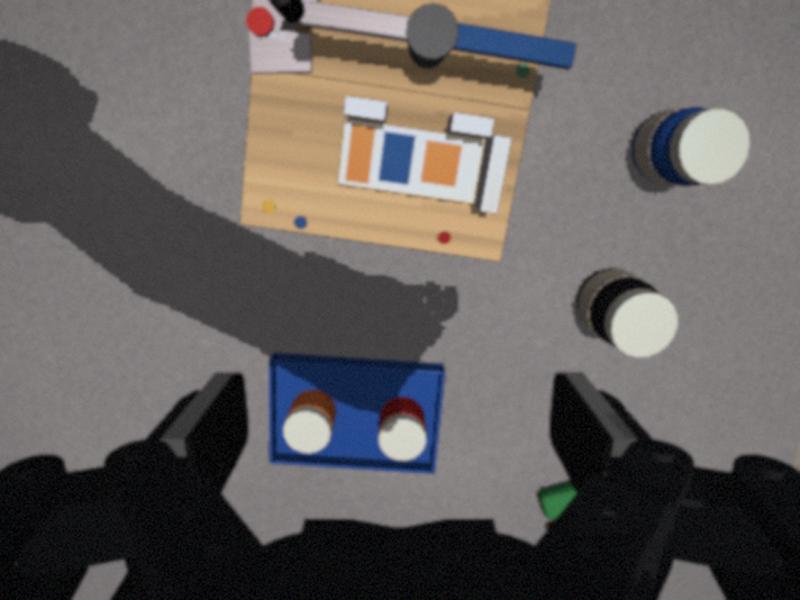

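Panel1 sits face up and square at (410,160), tight to both fences, and both pots stand upright in the tray. Panel2 is next.

Run:
```python
from h import *
L=panels(); print(np.round(L,1)); p=max(L,key=lambda p:p[1]); pick(p,1.5)
place(1,1.5); print(read_state()['time'])
movep(J2W(-60,-90,330),R(np.pi/2)); c=save('wrist','w5'); print(read_state()['time'])
P=cloud(c); z=P[...,2]; J=(P[...,:2]-T)@R2
m=(z>31)&(z<42)&(J[...,0]>-150)&(J[...,0]<20)&(J[...,1]>-100)&(J[...,1]<-2); print(cv2.minAreaRect(J[m].astype(np.float32)),np.median(z[m]))
```

```text
[[[573.1, 348.3, -2.2]], [[569.8, 351.4, -2.1]]]
[[571.4 349.8  -2.2]]
hit False
gap 53.77291299590841 f 62.28311061859131 F [-3.  -0.8 10.1]
gap 53.883549552461574
[53.7, 53.8, 53.8] 53.6 [True, True, True] z 26.9877924772939 25.5 jig [-58.65814141 -33.86178162] [-59.04620865 -28.43376367] [ 0.6 -1.8 -0.2]
40.0833
41.3667
((-60.091487884521484, -29.028034210205078), (54.965606689453125, 120.53331756591797), 89.49825286865234) 36.00057450037946
```

View pics/w5.png

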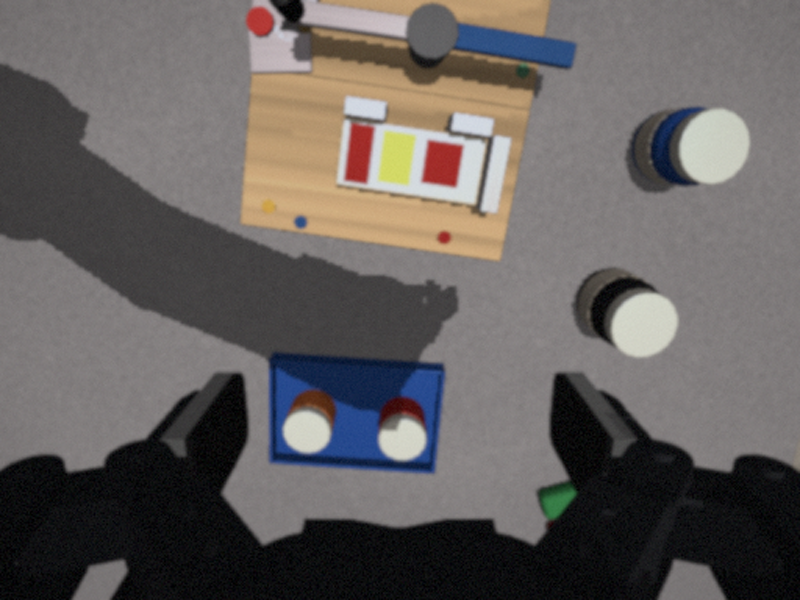

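Both panels are stacked in the corner. I'll give the stack a gentle squaring push on both free sides, then swing the lever to the green notch.

Run:
```python
from h import *
clamp(); o=R(YAW)
jp=lambda: np.round(R2.T@(np.array(read_state()['eef_pos'])[:2]-T),1)
def push(a,b):
    movep(J2W(*a,90),o); movel(J2W(*a,16),max_speed=150); h=movel(J2W(*b,16),max_speed=30,guard=9); print(h,jp(),np.round(read_state()['ft_force'],1)); 
    movel(J2W(*a,16),max_speed=100); movel(J2W(*a,90),max_speed=200)
push((-158,-28),(-112,-28)); push((-60,-92),(-60,-46)); push((-158,-28),(-112,-28))
open_gripper()
movep(J2W(-60,-90,330),R(np.pi/2)); c=camera('wrist'); P=cloud(c); z=P[...,2]; J=(P[...,:2]-T)@R2
m=(z>31)&(z<42)&(J[...,0]>-150)&(J[...,0]<20)&(J[...,1]>-100)&(J[...,1]<-2); print(cv2.minAreaRect(J[m].astype(np.float32)),np.median(z[m]))
swing(0.014,2.2)
movep([500,-80,370],R(np.pi/2)); c=save('wrist','w6'); P=cloud(c); z=P[...,2]; J=(P[...,:2]-T)@R2
m=(z>100)&(z<125)&(J[...,1]>-10)&(J[...,1]<180)&(J[...,0]<40)&(J[...,0]>-200); k=np.median(P[m][:,:2],0); d=R2.T@(k-T)-[-60,65]; print(k,np.hypot(*d),np.pi-np.arctan2(d[1],d[0]))
print(read_state()['time'])
```

```text
True [-130.2  -27.9] [-0.6 -0.5  0. ]
True [-60.1 -70.1] [ 0.1 -4.9  3. ]
True [-130.2  -27.9] [ 0.7  0.1 -0.4]
((-59.64199447631836, -29.123960494995117), (55.08607482910156, 119.784423828125), 89.55322265625) 36.02826681869931
gap 16.677419793077352
f [7.  5.2 6.7]
[605.52709419  16.29838132] 98.16738375034068 2.18000511557609
62.2833
```

View pics/w6.png

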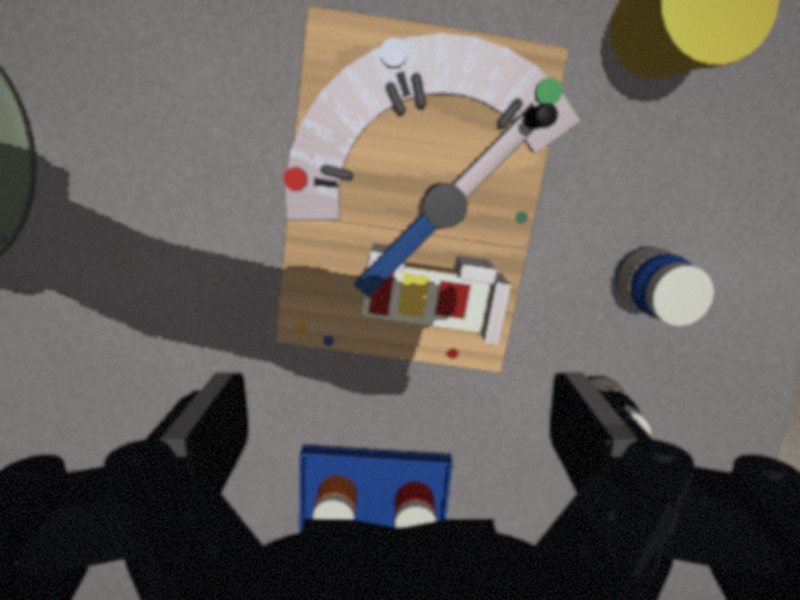

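The knob is at the green notch (543,115), with q measured at about 2.18. The blue arm is over the squared stack, and both pots are standing in the tray. Handing in.

```bash
python3 -c "
from h import *
print(finish_job())"
```

```text
the job is handed in; nothing more can be done
None
```

The job is handed in at about 62 s on the robot's clock: the orange pot stands in the tray, the two panels present (panel1 and panel2) are stacked face up and squared in the jig, and the lever is in the green notch; the judge's verdict was not shown.

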